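Weighing out lead sinkers at the fly-tying bench

ROBOT

A 6-joint arm with a two-finger parallel gripper is mounted at the origin on the work surface. World frame = base frame: x ahead of the robot, y to its left, z up, the work surface at z = 0. Lengths are in m, angles in rad, forces in N, time in s.
With the tool pointing down it reaches from about 0.375 to 0.9 m from the base axis. Payload 3.1 kg.
Tool frame: the origin (TCP) lies midway between the tips of the shut fingers; the grasp point (between the pads) lies 19 mm behind it (manip.grasp_offset is the distance from the TCP to the grasp point, in m); z points along the fingers, y is the line along which they close (so a half turn about z gives the same grasp; the last joint's range is limited). The gripper opens to 85 mm and grips with 20 to 120 N. Pads are 22 mm wide; open, the fingers measure 114 mm over their backs; the gripper's body (76 mm by 85 mm) begins 54 mm behind the grasp point. The pads swing forward as they close: fully open they stand 13 mm farther back than shut.
Start: joints at [-1.355, 0.527, 1.433, -0, 1.181, -0.178], TCP at [0.24, -0.577, 0.231] pointing down, gripper open.
Joint ranges: [-3.08, 3.08], [-0.75, 2.2], [0.22, 2.44], [-1.43, 4.57], [0, 2.65], [-2.85, 2.85]. Speed limits (rad/s): [2.79, 2.79, 3.14, 3.14, 3.14, 3.14].

INTERFACE

Orientations are given as a unit quaternion [x, y, z, w].
In Python, from station import sensors, cams, order, manip gives the robot as it stands.
- The arm moves only by the tool move_arm, never from a script. Its argument "targets" is a list of rows, each an object of numbers: "dx", "dy", "dz": the shift along the world's x, y, z normalised to -1 to 1, where 1 is 25 mm; "rx", "ry", "rz": the turn, a rotation vector about the world's x, y, z normalised to -1 to 1, where 1 is 30 degrees. A call has exactly 10 rows; each row shifts and turns the commanded pose from where the row before left it; what a row does not reach is not made up. A row lasts 1/8 s, in which the tool goes at most 62.5 mm and 10.7 degrees, less where a joint would pass 70% of its speed; a pose out of reach is approached as far as the arm can. A call with a number of a shift or a turn outside -1 to 1 is refused whole. A call with a gripper value outside its range is refused whole. "claw" is the opening in per cent of the stroke, from 0 (shut) to 100 (fully open), set as the call begins (left out, the last holds). The fingers move at their own pace and stop on an object; "newtons" is the grip in N (left out, the last holds). Time passes only in rows, so rows that do not move let the fingers close, or fill a call up. It gives the time, the measured TCP pose, the force, the opening and the grip force at its end, in the units of the state.
- sensors.sense(): the state, without advancing time (a new reading comes with each control period).
- cams.snapshot(name): name is "scene" or "top"; returns the picture (384x512x3 uint8, red, green, blue); there is no depth.
- cams.camera_model(name): a dict with "fx", "fy", "cx", "cy" (pixels), "distortion" ([k1, k2, p1, p2, k3] as OpenCV has them; the pictures are not rectified), "extrinsics" (4x4, takes a point from world to camera coordinates). Camera axes: x right, y down, z forward; pixel columns grow to the right and rows downward; lengths in m; the calibration is good to about 2 mm. A picture is of the moment at which its call begins. camera_model takes no time and is no camera call.
- order.sign_off(): hands the job in; it is judged then, once.
The state is a dict: "t": time; "q": joint angles; "qd": joint speeds; "tau": joint torques, N m; "tcp_pos": TCP position; "tool_rot": TCP orientation; "force": force on the tool from outside, world axes, zero at the start; "ft_torque": the same for the moment, N m; "finger_gap": opening from 0.0 (shut) to 1.0 (fully open); "gripper_force": force on a finger pad.
Only numpy, scipy, OpenCV 4.12 (cv2) and the standard library are available. Lean on these libraries where they do the work, as an engineer would, in place of code of your own. Each camera call takes 0.05 s, during which the arm holds its last target. There are 200 camera calls.

TASK

Take the open steel weighing dish by its two ends from between its neighbours, lift it over the shelf's front rail and set it down gently on the bare bench; then take it again by its long sides and seat it in the scale pan, between the pan's upturned ends. Add lead sinkers from the cork mat to the dish one at a time, lowering each in rather than dropping it from a height, and stop as soon as the scale's needle has reached the set hand on the dial. Leave the other sinkers on the mat and the things standing around where they are.

Things in the scene. Friction and masses are not known exactly. Their poses are not given: they have to be found in the camera images.
- dish: Open-topped rectangular dish of bright steel, 66 (its x, long) x 54 (its y) x 38 mm high, walls and floor 2.5 mm, about 95 g, empty. Origin: centre of its underside, z up. It stands on the shelf in one of three places side by side, long axis front to back, some 8 mm from its neighbours, so there it can only be taken by its two ends (across 66 mm).
- shelf: Low wooden shelf fixed on the bench, 180 deep (x) x 214 mm wide (y). Origin: centre of its footprint, front towards its -x. Its board is 50 mm above the bench; side cheeks reach 85 mm, the back board (inner face at x = +80 mm) 95 mm. The front rail is a 5 mm steel rod along y at x = -84 mm, top 75 mm above the bench.
- lidded_tin: Closed aluminium tin with a lid, 66 x 54 x 41 mm, about 250 g, on the shelf beside the dish. Origin: centre of underside. Leave it alone.
- round_jar: Squat round glass jar with a black cap, 54 mm across, 40 mm high, about 250 g, on the shelf. Origin: centre of underside. Leave it alone.
- spool: Thread spool standing on the bench beyond the work, 32 mm across, 36 mm high. Origin: centre of underside. Leave it alone.
- scale: White dial scale fixed on the bench. Origin: on the bench under the middle of its pan. Housing 124 mm wide (its y) from x = -60 to +150 mm, 68 mm high under the pan (84 mm at the dial's upper edge, x = +60 mm); the round dial, 106 mm across, slopes down from there towards its +x at 40 degrees, facing up and away from the robot.
- pan_seat (a point): Middle of the top face of the scale's steel pan (a 76 x 62 mm plate), 83 mm above the bench when empty; axes as the scale's. At both x ends stand upturned steel ends, inner faces 72 mm apart, 50 mm wide, 22 mm straight, then flared outward to 30 mm high: the dish fits between them, long axis along x, and there can be held only by its long sides (across 54 mm).
- pan (a joint): How far the scale pan has sunk, m: 0 when empty, 1 mm for each 30 g put on (0.3 N per mm), stop at 12 mm; a damped spring, settled in under 1 s.
- needle (a joint): Angle of the scale's long black needle on the dial, rad: 0 with nothing on the pan, grows clockwise as seen facing the dial, 0.0157 rad for each gram in the pan (dish and sinkers together), 300 g is 4.71 rad.
- set_hand (a joint): Angle of the set hand, a short broad black arrowhead at the dial's edge, same zero and sense as the needle: the gross weight wanted (dish plus sinkers), already set and not touched; two or three sinkers are needed.
- needle_tip (a point): Outer end of the needle, 44 mm from the dial's centre; its -x points outward along the needle, its +y the way it moves under growing weight, z out of the dial.
- set_tip (a point): Point of the set hand, 44 mm from the dial's centre, axes likewise.
- mat: Thin cork mat fixed on the bench, 200 (x) x 240 (y) x 4 mm. Origin: centre of underside. The sinkers lie on it.
- sinker1: Flat lead sinker, an oval lump 34 long (its x) x 20 wide (its y) x 12 mm high with a flat underside, about 45 g (a few per cent either way). Origin: centre of its underside. All five are alike and lie apart on the mat at various angles; pick it across the 20 mm width.
- sinker2: Flat lead sinker, an oval lump 34 long (its x) x 20 wide (its y) x 12 mm high with a flat underside, about 45 g (a few per cent either way). Origin: centre of its underside. All five are alike and lie apart on the mat at various angles; pick it across the 20 mm width.
- sinker3: Flat lead sinker, an oval lump 34 long (its x) x 20 wide (its y) x 12 mm high with a flat underside, about 45 g (a few per cent either way). Origin: centre of its underside. All five are alike and lie apart on the mat at various angles; pick it across the 20 mm width.
- sinker4: Flat lead sinker, an oval lump 34 long (its x) x 20 wide (its y) x 12 mm high with a flat underside, about 45 g (a few per cent either way). Origin: centre of its underside. All five are alike and lie apart on the mat at various angles; pick it across the 20 mm width.
- sinker5: Flat lead sinker, an oval lump 34 long (its x) x 20 wide (its y) x 12 mm high with a flat underside, about 45 g (a few per cent either way). Origin: centre of its underside. All five are alike and lie apart on the mat at various angles; pick it across the 20 mm width.
Not all that is in view belongs to the job. Leave any orange look-alike of the sinker3 alone.

How it is judged:
By the outcome, as a careful person would: the job done as asked, in the order asked, and still so for the second after the job is handed in, with the robot touching nothing.
It also fails if it takes over 72 s, if anything falls off the work surface, if the arm or the gripper's body presses on something with over 40 N, if the wrist force passes 120 N, or if a joint passes its speed limit or range.

## Working session

There is one attempt and no reset: what is moved stays moved. The work goes in short steps, Python scripts to look and compute and a tool call to move; the robot and the scene stay as the last step left them, time stands still between calls to the robot, and variables do not carry over. Pictures are saved under pics/ and viewed, at most 10 in all, crops included, and the job is handed in when it is done.

Besides the shell and the picture viewer there is one more tool, called after "Emit:" by a JSON object that holds its "name" and its "arguments", one argument or row to a line. move_arm: Moves the arm, as the interface text tells. Scaled input: -1 to 1 covers 25 mm each way for a shift and 30 degrees each way for a turn. Its arguments: {"type":"object","properties":{"targets":{"type":"array"},"claw":{"type":"number"},"newtons":{"type":"number"}},"required":["targets"]}

```bash
ls; mkdir -p pics; cat > h.py <<'E'
import numpy as np, cv2
from station import sensors, cams, order, manip
def snap(n,f,crop=None,s=1):
    im=cams.snapshot(n)[:,:,::-1]; cv2.imwrite(f'pics/raw_{f}.png',im)
    if crop: x0,y0,x1,y1=crop; im=im[y0:y1,x0:x1]
    im=cv2.resize(im,None,fx=s,fy=s,interpolation=cv2.INTER_CUBIC); cv2.imwrite(f'pics/{f}.png',im)
def K(n):
    m=cams.camera_model(n); return np.array([[m['fx'],0,m['cx']],[0,m['fy'],m['cy']],[0,0,1]]),np.array(m['distortion'],float),np.array(m['extrinsics'])
def px2w(n,uv,z):
    k,d,E=K(n); p=cv2.undistortPoints(np.array(uv,float).reshape(-1,1,2),k,d).reshape(-1,2)
    R,t=E[:3,:3],E[:3,3]; c=-R.T@t; r=np.c_[p,np.ones(len(p))]@R
    return c+r*((z-c[2])/r[:,2])[:,None]
def w2px(n,P):
    k,d,E=K(n); return cv2.projectPoints(np.array(P,float).reshape(-1,1,3),cv2.Rodrigues(E[:3,:3])[0],E[:3,3],k,d)[0].reshape(-1,2)
E
python3 - <<'E'
from h import *
snap('top','t0',s=1.5); snap('scene','s0',s=1.5)
np.set_printoptions(precision=4,suppress=True)
for n in('top','scene'):
    k,d,E=K(n); print(n,k[0,0],d,-E[:3,:3].T@E[:3,3],E[2,:3])
print(sensors.sense(), manip.grasp_offset)
E
```

```text
pics
top 392.21155967521486 [-0.0132  0.      0.      0.      0.    ] [0.3602 0.0134 0.9787] [ 0.1645 -0.0222 -0.9861]
scene 386.0773456868336 [-0.0884  0.      0.      0.      0.    ] [ 0.9189 -0.3777  0.7183] [-0.4771  0.4634 -0.7468]
{'t': 0.1, 'q': array([-1.3555,  0.5284,  1.4338, -0.    ,  1.1814, -0.1785]), 'qd': array([ 0.0021, -0.0028, -0.003 ,  0.001 ,  0.001 , -0.0002]), 'tau': array([ -0.    , -44.3303, -17.8586,  -0.0003,   0.0039,  -0.    ]), 'tcp_pos': array([ 0.2397, -0.5765,  0.2304]), 'tool_rot': array([ 0.9807,  0.1956, -0.    , -0.001 ]), 'force': array([-0.6488,  0.8146,  0.8031]), 'ft_torque': array([0.018 , 0.005 , 0.0101]), 'gripper_force': 0.0, 'finger_gap': 0.9984646011840931} 0.0187
```

View pics/t0.png

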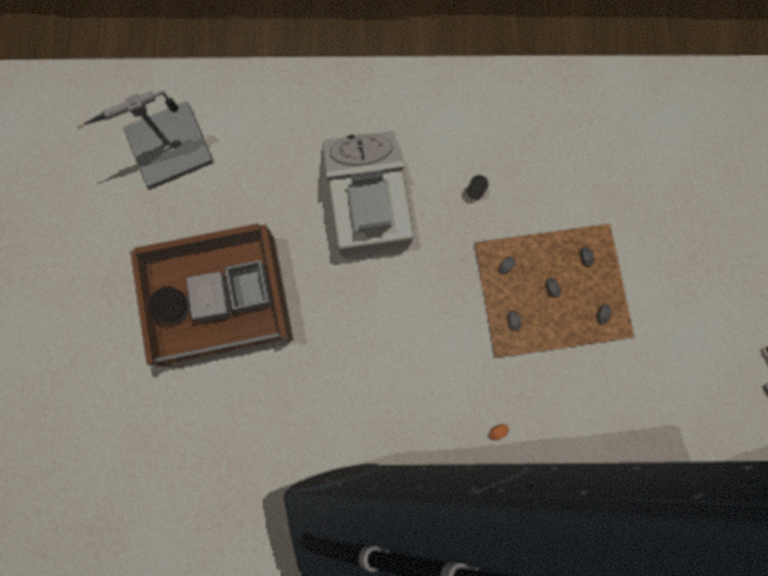

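View pics/s0.png

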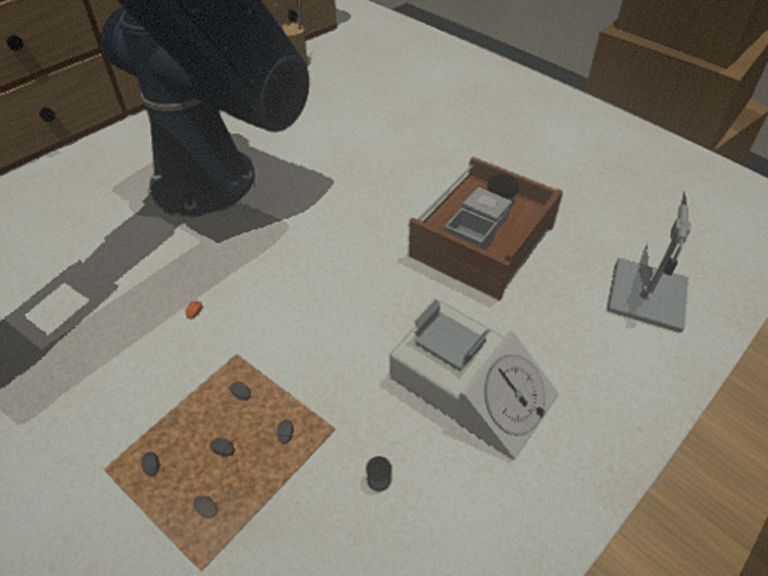

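Candidates for the dish in the top view: the open dish at (247,285), the lidded tin at (207,295) and the jar at (168,305). The open steel one at (247,285) is the dish. The grey sinkers lie on the mat; the orange look-alike is at (499,432). Next is a close crop.

```bash
python3 - <<'E'
from h import *
im=cv2.imread('pics/raw_t0.png'); s=cv2.imread('pics/raw_s0.png')
def c(i,x0,y0,x1,y1,f): return cv2.resize(i[y0:y1,x0:x1],None,fx=f,fy=f,interpolation=cv2.INTER_CUBIC)
a=c(im,80,80,280,248,4) 
cv2.imwrite('pics/c1.png',c(im,80,82,280,250,4)[:600] if False else c(im,82,84,282,234,4))
b=np.hstack([c(im,310,145,430,245,4)[:400,:480],c(s,318,230,398,330,4)[:400]])
cv2.imwrite('pics/c2.png',b)
# sinker segmentation
g=im[140:245,310:430].max(2); m=(g<85).astype(np.uint8)
hsv=cv2.cvtColor(im,cv2.COLOR_BGR2HSV)[140:245,310:430]; m=((hsv[...,1]<70)&(hsv[...,2]<120)).astype(np.uint8)
n,l,st,ce=cv2.connectedComponentsWithStats(m)
for i in range(1,n):
    if st[i,4]>30: 
        ys,xs=np.where(l==i); uv=np.c_[xs+310,ys+140].astype(float); w=px2w('top',uv,.010)[:,:2]
        ev,V=np.linalg.eigh(np.cov(w.T)); print(st[i,4],ce[i]+[310,140],w.mean(0).round(4),np.degrees(np.arctan2(V[1,1],V[0,1])).round(1),(4*np.sqrt(ev)).round(4))
E
```

```text
79 [391.        170.5443038] [ 0.5732 -0.3582] -170.9 [0.0212 0.0325]
75 [337.66666667 176.26666667] [ 0.5601 -0.2206] 137.9 [0.0186 0.0344]
76 [368.48684211 191.19736842] [ 0.5206 -0.2968] -159.7 [0.0198 0.0323]
79 [402.44303797 208.81012658] [ 0.4746 -0.3798] 160.2 [0.0193 0.0338]
82 [342.69512195 213.43902439] [ 0.4653 -0.2283] -174.7 [0.021  0.0319]
```

View pics/c1.png

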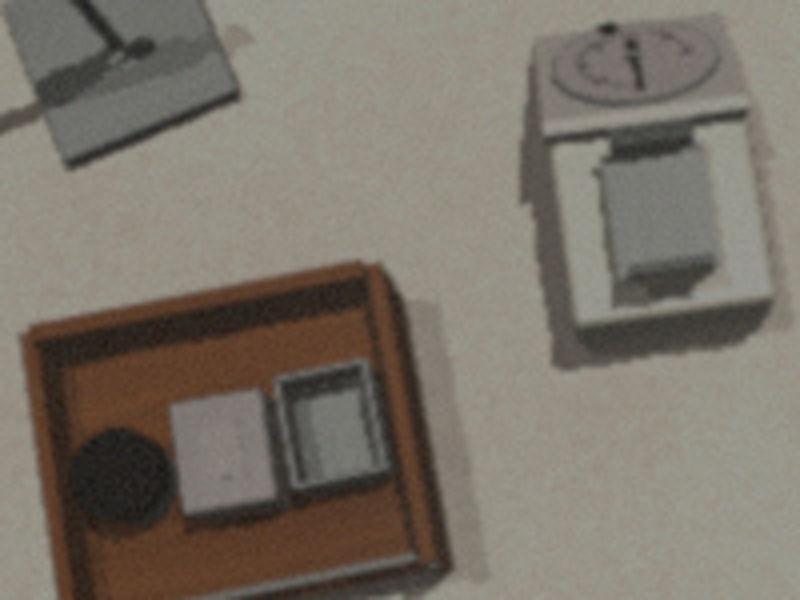

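View pics/c2.png

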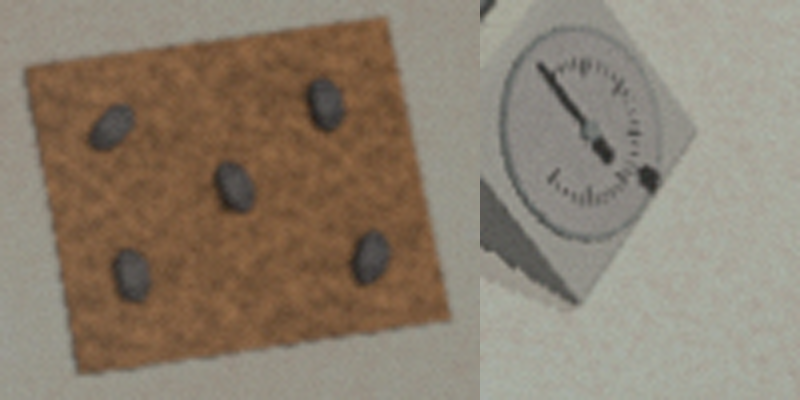

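```bash
cat > fit.py <<'E'
from h import *
from scipy.optimize import least_squares
c1=lambda p:(np.array(p,float)+.0)/4+[82,84]-.375
s15=lambda p:np.array(p,float)/1.5-.17
def T(p,P):
    P=np.array(P,float);c,s=np.cos(p[2]),np.sin(p[2]);return np.c_[p[0]+c*P[:,0]-s*P[:,1],p[1]+s*P[:,0]+c*P[:,1],P[:,2]]
def fit(obs,p0):
    def f(p): return np.concatenate([(w2px(n,T(p,P))-uv).ravel() for n,P,uv in obs])
    r=least_squares(f,p0,loss='soft_l1'); print(r.x.round(4),np.degrees(r.x[2]).round(1));
    for n,P,uv in obs: print(n,(w2px(n,T(r.x,P))-uv).round(1).tolist())
    return r.x
E
python3 - <<'E'
from fit import *
z=.0085
sc=fit([('top',[[-.06,.062,.068],[-.06,-.062,.068],[.15,.062,z],[.15,-.062,z],[.06,.062,.084],[.06,-.062,.084]],c1([[580,326],[774,298],[536,42],[722,12],[541,120],[747,98]])),
 ('scene',[[.06,.062,.084],[.15,.062,z],[.15,-.062,z],[.06,-.062,.084],[-.06,-.062,.068]],s15([[513,333],[557,385],[513,458],[463,390],[390,355]]))],[.6,.08,.1])
d=.088
X,Y=.033,.027
di=fit([('top',[[X,Y,d],[X,-Y,d],[-X,-Y,d],[-X,Y,d]],c1([[275,378],[370,360],[390,465],[292,487]])),],[.5,.2,.1])
di2=fit([('scene',[[X,Y,d],[X,-Y,d],[-X,-Y,d],[-X,Y,d]],s15([[497,222],[484,243],[447,224],[464,205]]))],di)
im=cv2.imread('pics/raw_t0.png');s=cv2.imread('pics/raw_s0.png')
# set hand
c=np.array([.06+.045,0,.084-.045*np.tan(np.radians(40))]);u=np.array([-np.cos(np.radians(40)),0,np.sin(np.radians(40))])
def dial(a,r):return T(sc,[c+r*(np.cos(a)*u+np.sin(a)*np.array([0,1,0.]))])
for tgt,n in (((333,246),'needle'),((360.5,274.5),'set')):
  for cam,t in (('scene',tgt),):
    print(n,min((np.linalg.norm(w2px(cam,dial(a,r))[0]-t),a,r) for a in np.arange(-3.2,3.2,.02) for r in (.044,.048)))
print('top set',w2px('top',[dial(a,.046)[0] for a in (2.2,2.5,2.8,3.1,3.4)]).round(1), c1([608,29]))
print('mat',px2w('top',np.array([[25,70],[388,17],[450,320],[78,373]])/4+[310,145],.004).round(3))
# shelf rail & walls, scale ends
print('rail',px2w('top',c1([[190,595],[415,555]]),.075).round(3))
print('tin',px2w('top',c1([[168,403],[262,390],[276,497],[185,514]]),.091).round(3))
E
```

```text
[0.6459 0.0094 0.1347] 7.7
top [[-2.3, 0.2], [0.6, -0.2], [-1.1, -0.9], [-0.8, 0.3], [0.1, 1.7], [-0.1, 0.2]]
scene [[-0.8, -0.9], [0.8, 6.6], [0.9, 1.5], [-0.3, 2.5], [-1.7, -1.4]]
[0.5189 0.1992 0.1914] 11.0
top [[0.2, -0.4], [-0.4, -0.5], [-0.4, 0.9], [0.7, 0.2]]
[0.52   0.2063 0.1859] 10.7
scene [[1.4, -0.1], [-0.6, -1.4], [-0.0, 0.3], [-0.2, 1.0]]
needle (np.float64(2.2716492150981598), np.float64(0.1600000000000028), 0.044)
set (np.float64(2.5149760041682847), np.float64(2.800000000000005), 0.048)
top set [[224.8  97.5]
 [228.2  95.3]
 [232.6  93.5]
 [237.7  92.4]
 [243.   91.9]] [233.625  90.875]
mat [[ 0.598 -0.169  0.004]
 [ 0.63  -0.407  0.004]
 [ 0.434 -0.43   0.004]
 [ 0.405 -0.193  0.004]]
rail [[0.422 0.281 0.075]
 [0.443 0.153 0.075]]
tin [[0.531 0.292 0.091]
 [0.538 0.239 0.091]
 [0.476 0.229 0.091]
 [0.467 0.28  0.091]]
```

Emit:
{"name": "move_arm", "arguments": {
  "targets": [
    {"dx":0.6,"dy":1,"rz":0.087},
    {"dx":0.6,"dy":1,"rz":0.087},
    {"dx":0.6,"dy":1,"rz":0.087},
    {"dx":0.6,"dy":1,"rz":0.087},
    {"dx":0.6,"dy":1,"rz":0.087},
    {"dx":0.6,"dy":1,"rz":0.087},
    {"dx":0.6,"dy":1,"rz":0.087},
    {"dx":0.6,"dy":1,"rz":0.087},
    {"dx":0.6,"dy":1,"rz":0.087},
    {"dx":0.6,"dy":1,"rz":0.087}
  ],
  "claw": 100,
  "newtons": 25
}}

```text
schema error: expected keys dx, dy, dz, rx, ry, rz
```

Emit:
{"name": "move_arm", "arguments": {
  "targets": [
    {"dx":0.4,"dy":1,"rz":0.087},
    {"dx":0.4,"dy":1,"rz":0.087},
    {"dx":0.4,"dy":1,"rz":0.087},
    {"dx":0.4,"dy":1,"rz":0.087},
    {"dx":0.4,"dy":1,"rz":0.087},
    {"dx":0.4,"dy":1,"rz":0.087},
    {"dx":0.4,"dy":1,"rz":0.087},
    {"dx":0.4,"dy":1,"rz":0.087},
    {"dx":0.4,"dy":1,"rz":0.087},
    {"dx":0.4,"dy":1,"rz":0.087}
  ]
}}

```text
schema error: expected keys dx, dy, dz, rx, ry, rz
```

Emit:
{"name": "move_arm", "arguments": {
  "targets": [
    {"dx":0.12,"dy":1,"rz":0.087},
    {"dx":0.12,"dy":1,"rz":0.087},
    {"dx":0.12,"dy":1,"rz":0.087},
    {"dx":0.12,"dy":1,"rz":0.087},
    {"dx":0.12,"dy":1,"rz":0.087},
    {"dx":0.12,"dy":1,"rz":0.087},
    {"dx":0.12,"dy":1,"rz":0.087},
    {"dx":0.12,"dy":1,"rz":0.087},
    {"dx":0.12,"dy":1,"dz":-0.5,"rz":0.087},
    {"dx":0.12,"dy":1,"dz":-0.5,"rz":0.087}
  ]
}}

```text
schema error: expected keys dx, dy, dz, rx, ry, rz
```

All six keys are needed in each row.

Emit:
{"name": "move_arm", "arguments": {
  "targets": [
    {"dx":0.6,"dy":1,"dz":0,"rx":0,"ry":0,"rz":0.087},
    {"dx":0.6,"dy":1,"dz":0,"rx":0,"ry":0,"rz":0.087},
    {"dx":0.6,"dy":1,"dz":0,"rx":0,"ry":0,"rz":0.087},
    {"dx":0.6,"dy":1,"dz":0,"rx":0,"ry":0,"rz":0.087},
    {"dx":0.6,"dy":1,"dz":0,"rx":0,"ry":0,"rz":0.087},
    {"dx":0.6,"dy":1,"dz":0,"rx":0,"ry":0,"rz":0.087},
    {"dx":0.6,"dy":1,"dz":0,"rx":0,"ry":0,"rz":0.087},
    {"dx":0.6,"dy":1,"dz":0,"rx":0,"ry":0,"rz":0.087},
    {"dx":0.6,"dy":1,"dz":0,"rx":0,"ry":0,"rz":0.087},
    {"dx":0.6,"dy":1,"dz":0,"rx":0,"ry":0,"rz":0.087}
  ],
  "claw": 100,
  "newtons": 25
}}

```text
t: 1.35
tcp_pos: [0.3901, -0.326, 0.231]
tool_rot: [0.911, 0.413, -0.0, -0.0]
force: [-0.4, -0.6, -0.8]
finger_gap: 1.0
gripper_force: 0.0
```

Emit:
{"name": "move_arm", "arguments": {
  "targets": [
    {"dx":0.4,"dy":1,"dz":0,"rx":0,"ry":0,"rz":0.087},
    {"dx":0.4,"dy":1,"dz":0,"rx":0,"ry":0,"rz":0.087},
    {"dx":0.4,"dy":1,"dz":0,"rx":0,"ry":0,"rz":0.087},
    {"dx":0.4,"dy":1,"dz":0,"rx":0,"ry":0,"rz":0.087},
    {"dx":0.4,"dy":1,"dz":0,"rx":0,"ry":0,"rz":0.087},
    {"dx":0.4,"dy":1,"dz":0,"rx":0,"ry":0,"rz":0.087},
    {"dx":0.4,"dy":1,"dz":0,"rx":0,"ry":0,"rz":0.087},
    {"dx":0.4,"dy":1,"dz":0,"rx":0,"ry":0,"rz":0.087},
    {"dx":0.4,"dy":1,"dz":0,"rx":0,"ry":0,"rz":0.087},
    {"dx":0.4,"dy":1,"dz":0,"rx":0,"ry":0,"rz":0.087}
  ]
}}

```text
t: 2.6
tcp_pos: [0.4898, -0.0762, 0.231]
tool_rot: [0.794, 0.608, -0.0, -0.0]
force: [0.7, 0.3, 0.0]
finger_gap: 0.995
gripper_force: 0.0
```

Emit:
{"name": "move_arm", "arguments": {
  "targets": [
    {"dx":0.12,"dy":1,"dz":0,"rx":0,"ry":0,"rz":0.087},
    {"dx":0.12,"dy":1,"dz":0,"rx":0,"ry":0,"rz":0.087},
    {"dx":0.12,"dy":1,"dz":0,"rx":0,"ry":0,"rz":0.087},
    {"dx":0.12,"dy":1,"dz":0,"rx":0,"ry":0,"rz":0.087},
    {"dx":0.12,"dy":1,"dz":0,"rx":0,"ry":0,"rz":0.087},
    {"dx":0.12,"dy":1,"dz":0,"rx":0,"ry":0,"rz":0.087},
    {"dx":0.12,"dy":1,"dz":0,"rx":0,"ry":0,"rz":0.087},
    {"dx":0.12,"dy":1,"dz":0,"rx":0,"ry":0,"rz":0.087},
    {"dx":0.12,"dy":1,"dz":-0.5,"rx":0,"ry":0,"rz":0.087},
    {"dx":0.12,"dy":1,"dz":-0.5,"rx":0,"ry":0,"rz":0.087}
  ]
}}

```text
t: 3.85
tcp_pos: [0.5197, 0.1737, 0.2058]
tool_rot: [0.636, 0.771, -0.0, -0.0]
force: [0.4, 0.5, -0.1]
finger_gap: 1.003
gripper_force: 0.0
```

Emit:
{"name": "move_arm", "arguments": {
  "targets": [
    {"dx":0,"dy":0.28,"dz":-0.2,"rx":0,"ry":0,"rz":0},
    {"dx":0,"dy":0.28,"dz":-0.3,"rx":0,"ry":0,"rz":0},
    {"dx":0,"dy":0.28,"dz":-0.5,"rx":0,"ry":0,"rz":0},
    {"dx":0,"dy":0.28,"dz":-0.5,"rx":0,"ry":0,"rz":0},
    {"dx":0,"dy":0,"dz":-0.6,"rx":0,"ry":0,"rz":0},
    {"dx":0,"dy":0,"dz":-0.6,"rx":0,"ry":0,"rz":0},
    {"dx":0,"dy":0,"dz":-0.6,"rx":0,"ry":0,"rz":0},
    {"dx":0,"dy":0,"dz":-0.5,"rx":0,"ry":0,"rz":0},
    {"dx":0,"dy":0,"dz":-0.3,"rx":0,"ry":0,"rz":0},
    {"dx":0,"dy":0,"dz":-0.1,"rx":0,"ry":0,"rz":0}
  ]
}}

```text
t: 5.1
tcp_pos: [0.5197, 0.2008, 0.1008]
tool_rot: [0.637, 0.771, -0.0, -0.0]
force: [0.6, -0.0, -0.5]
finger_gap: 0.999
gripper_force: 0.0
```

```bash
python3 - <<'E'
from h import *
snap('scene','s1'); snap('top','t1')
a=cv2.imread('pics/raw_s1.png');b=cv2.imread('pics/raw_t1.png')
f=lambda i,x,y:cv2.resize(i[y:y+140,x:x+100],None,fx=4,fy=4,interpolation=cv2.INTER_CUBIC)
cv2.imwrite('pics/c3.png',np.hstack([f(a,270,70),f(b,110,130)]))
E
```

```text
(no output)
```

View pics/c3.png

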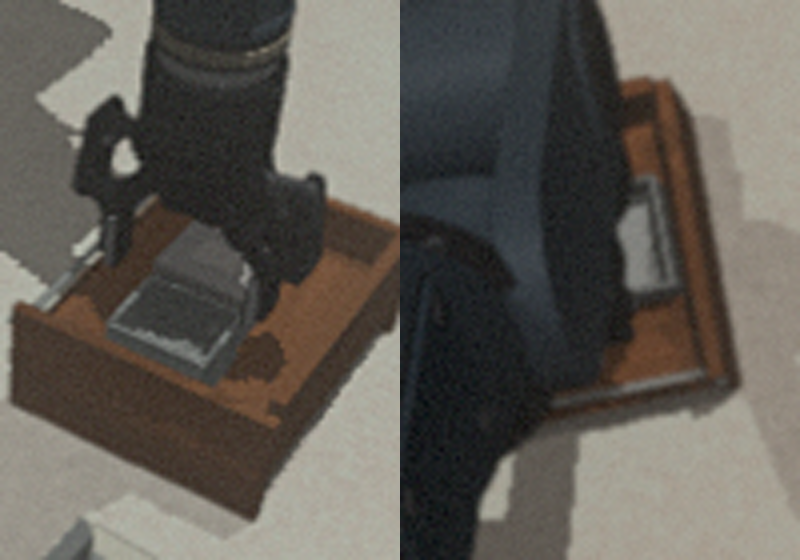

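```bash
python3 - <<'E'
from fit import *
X,Y,d=.033,.027,.088
for z in (.088,): print(px2w('scene',np.array([[108,324],[210,372],[155,278]])/4+[270,70],z).round(4))
for y in (.199,.203,.206): print(y,((w2px('scene',T([.5195,y,.19],[[X,Y,d],[X,-Y,d],[-X,-Y,d],[-X,Y,d]]))-[270,70])*4).round(0).tolist())
for y in (.199,.203,.206): print(y,((w2px('top',T([.5195,y,.19],[[X,Y,d],[X,-Y,d],[-X,-Y,d],[-X,Y,d]]))-[110,130])*4).round(0).tolist())
print(((w2px('scene',T([.5197,.2008,.19],[[.05,0,.113],[-.05,0,.113]]))-[270,70])*4).round())
E
```

```text
[[0.495  0.1681 0.088 ]
 [0.564  0.1801 0.088 ]
 [0.4873 0.2204 0.088 ]]
0.199 [[242.0, 316.0], [199.0, 367.0], [102.0, 323.0], [147.0, 275.0]]
0.203 [[246.0, 313.0], [203.0, 364.0], [107.0, 320.0], [151.0, 272.0]]
0.206 [[249.0, 311.0], [207.0, 361.0], [110.0, 318.0], [155.0, 270.0]]
0.199 [[163.0, 190.0], [255.0, 171.0], [275.0, 282.0], [182.0, 301.0]]
0.203 [[156.0, 190.0], [248.0, 172.0], [268.0, 282.0], [175.0, 301.0]]
0.206 [[150.0, 190.0], [243.0, 172.0], [263.0, 282.0], [169.0, 301.0]]
[[255. 320.]
 [107. 256.]]
```

The scene crop shows the fingers straddling the dish ends, front (115,255) and back (260,310). The rim corners agree with the model within about 3 mm, so I go down and close.

Emit:
{"name": "move_arm", "arguments": {
  "targets": [
    {"dx":0.04,"dy":0,"dz":-0.3,"rx":0,"ry":0,"rz":0},
    {"dx":0.04,"dy":0,"dz":-0.3,"rx":0,"ry":0,"rz":0},
    {"dx":0,"dy":0,"dz":-0.3,"rx":0,"ry":0,"rz":0},
    {"dx":0,"dy":0,"dz":-0.3,"rx":0,"ry":0,"rz":0},
    {"dx":0,"dy":0,"dz":-0.25,"rx":0,"ry":0,"rz":0},
    {"dx":0,"dy":0,"dz":-0.2,"rx":0,"ry":0,"rz":0},
    {"dx":0,"dy":0,"dz":-0.15,"rx":0,"ry":0,"rz":0},
    {"dx":0,"dy":0,"dz":-0.1,"rx":0,"ry":0,"rz":0},
    {"dx":0,"dy":0,"dz":0,"rx":0,"ry":0,"rz":0},
    {"dx":0,"dy":0,"dz":0,"rx":0,"ry":0,"rz":0}
  ]
}}

```text
t: 6.45
tcp_pos: [0.522, 0.2009, 0.054]
tool_rot: [0.637, 0.771, 0.0, 0.0]
force: [-1.0, -0.8, 0.5]
finger_gap: 1.001
gripper_force: 0.0
```

Emit:
{"name": "move_arm", "arguments": {
  "targets": [
    {"dx":0,"dy":0,"dz":0,"rx":0,"ry":0,"rz":0},
    {"dx":0,"dy":0,"dz":0,"rx":0,"ry":0,"rz":0},
    {"dx":0,"dy":0,"dz":0,"rx":0,"ry":0,"rz":0},
    {"dx":0,"dy":0,"dz":0,"rx":0,"ry":0,"rz":0},
    {"dx":0,"dy":0,"dz":0,"rx":0,"ry":0,"rz":0},
    {"dx":0,"dy":0,"dz":0,"rx":0,"ry":0,"rz":0},
    {"dx":0,"dy":0,"dz":0,"rx":0,"ry":0,"rz":0},
    {"dx":0,"dy":0,"dz":0,"rx":0,"ry":0,"rz":0},
    {"dx":0,"dy":0,"dz":0.1,"rx":0,"ry":0,"rz":0},
    {"dx":0,"dy":0,"dz":0.2,"rx":0,"ry":0,"rz":0}
  ],
  "claw": 60
}}

```text
t: 7.7
tcp_pos: [0.5218, 0.2008, 0.061]
tool_rot: [0.637, 0.771, -0.0, -0.0]
force: [0.9, 0.6, -1.8]
finger_gap: 0.769
gripper_force: 28.8
```

Emit:
{"name": "move_arm", "arguments": {
  "targets": [
    {"dx":0,"dy":0,"dz":0.5,"rx":0,"ry":0,"rz":0},
    {"dx":0,"dy":0,"dz":0.9,"rx":0,"ry":0,"rz":0},
    {"dx":0,"dy":0,"dz":0.9,"rx":0,"ry":0,"rz":0},
    {"dx":-0.3,"dy":-0.1,"dz":0.3,"rx":0,"ry":0,"rz":0},
    {"dx":-0.8,"dy":-0.2,"dz":0,"rx":0,"ry":0,"rz":0},
    {"dx":-0.9,"dy":-0.2,"dz":0,"rx":0,"ry":0,"rz":0},
    {"dx":-0.9,"dy":-0.2,"dz":0,"rx":0,"ry":0,"rz":0},
    {"dx":-0.9,"dy":-0.2,"dz":0,"rx":0,"ry":0,"rz":0},
    {"dx":-0.9,"dy":-0.3,"dz":0,"rx":0,"ry":0,"rz":0},
    {"dx":-0.6,"dy":-0.4,"dz":0,"rx":0,"ry":0,"rz":0}
  ]
}}

```text
t: 8.95
tcp_pos: [0.387, 0.1606, 0.1262]
tool_rot: [0.637, 0.771, -0.001, -0.001]
force: [1.0, 0.9, -0.5]
finger_gap: 0.771
gripper_force: 28.8
```

Emit:
{"name": "move_arm", "arguments": {
  "targets": [
    {"dx":0.1,"dy":-0.7,"dz":0,"rx":0,"ry":0,"rz":-0.018},
    {"dx":0.3,"dy":-0.9,"dz":0,"rx":0,"ry":0,"rz":-0.018},
    {"dx":0.3,"dy":-0.9,"dz":0,"rx":0,"ry":0,"rz":-0.018},
    {"dx":0.3,"dy":-0.9,"dz":0,"rx":0,"ry":0,"rz":-0.018},
    {"dx":0.3,"dy":-0.9,"dz":-0.2,"rx":0,"ry":0,"rz":-0.018},
    {"dx":0.3,"dy":-0.6,"dz":-0.5,"rx":0,"ry":0,"rz":-0.02},
    {"dx":0,"dy":-0.3,"dz":-0.8,"rx":0,"ry":0,"rz":0},
    {"dx":0,"dy":0,"dz":-0.9,"rx":0,"ry":0,"rz":0},
    {"dx":0,"dy":0,"dz":-0.8,"rx":0,"ry":0,"rz":0},
    {"dx":0,"dy":0,"dz":-0.5,"rx":0,"ry":0,"rz":0}
  ]
}}

```text
t: 10.2
tcp_pos: [0.4286, 0.031, 0.0325]
tool_rot: [0.659, 0.752, -0.001, -0.001]
force: [-0.8, -0.0, -0.4]
finger_gap: 0.771
gripper_force: 28.8
```

Emit:
{"name": "move_arm", "arguments": {
  "targets": [
    {"dx":0,"dy":0,"dz":-0.25,"rx":0,"ry":0,"rz":0},
    {"dx":0,"dy":0,"dz":-0.22,"rx":0,"ry":0,"rz":0},
    {"dx":0,"dy":0,"dz":-0.2,"rx":0,"ry":0,"rz":0},
    {"dx":0,"dy":0,"dz":-0.16,"rx":0,"ry":0,"rz":0},
    {"dx":0,"dy":0,"dz":-0.1,"rx":0,"ry":0,"rz":0},
    {"dx":0,"dy":0,"dz":-0.06,"rx":0,"ry":0,"rz":0},
    {"dx":0,"dy":0,"dz":-0.06,"rx":0,"ry":0,"rz":0},
    {"dx":0,"dy":0,"dz":-0.06,"rx":0,"ry":0,"rz":0},
    {"dx":0,"dy":0,"dz":-0.03,"rx":0,"ry":0,"rz":0},
    {"dx":0,"dy":0,"dz":0,"rx":0,"ry":0,"rz":0}
  ]
}}

```text
t: 11.45
tcp_pos: [0.4293, 0.0309, 0.0053]
tool_rot: [0.659, 0.752, -0.0, -0.0]
force: [0.6, 0.5, -0.9]
finger_gap: 0.768
gripper_force: 28.8
```

Emit:
{"name": "move_arm", "arguments": {
  "targets": [
    {"dx":0,"dy":0,"dz":-0.03,"rx":0,"ry":0,"rz":0},
    {"dx":0,"dy":0,"dz":-0.02,"rx":0,"ry":0,"rz":0},
    {"dx":0,"dy":0,"dz":0,"rx":0,"ry":0,"rz":0},
    {"dx":0,"dy":0,"dz":0,"rx":0,"ry":0,"rz":0},
    {"dx":0,"dy":0,"dz":0,"rx":0,"ry":0,"rz":0},
    {"dx":0,"dy":0,"dz":0,"rx":0,"ry":0,"rz":0},
    {"dx":0,"dy":0,"dz":0,"rx":0,"ry":0,"rz":0},
    {"dx":0,"dy":0,"dz":0,"rx":0,"ry":0,"rz":0},
    {"dx":0,"dy":0,"dz":0,"rx":0,"ry":0,"rz":0},
    {"dx":0,"dy":0,"dz":0,"rx":0,"ry":0,"rz":0}
  ]
}}

```text
t: 12.7
tcp_pos: [0.4294, 0.0309, 0.0041]
tool_rot: [0.659, 0.752, 0.0, 0.0]
force: [-0.5, -1.0, 0.1]
finger_gap: 0.765
gripper_force: 28.8
```

Emit:
{"name": "move_arm", "arguments": {
  "targets": [
    {"dx":0,"dy":0,"dz":0,"rx":0,"ry":0,"rz":0},
    {"dx":0,"dy":0,"dz":0,"rx":0,"ry":0,"rz":0},
    {"dx":0,"dy":0,"dz":0,"rx":0,"ry":0,"rz":0},
    {"dx":0,"dy":0,"dz":0.1,"rx":0,"ry":0,"rz":0},
    {"dx":0,"dy":0,"dz":0.2,"rx":0,"ry":0,"rz":0},
    {"dx":0,"dy":0,"dz":0.4,"rx":0,"ry":0,"rz":0},
    {"dx":0,"dy":0,"dz":0.5,"rx":0,"ry":0,"rz":0},
    {"dx":0,"dy":0,"dz":0.5,"rx":0,"ry":0,"rz":0},
    {"dx":0,"dy":0,"dz":0.3,"rx":0,"ry":0,"rz":0},
    {"dx":0,"dy":0,"dz":0,"rx":0,"ry":0,"rz":-0.3}
  ],
  "claw": 100
}}

```text
t: 13.95
tcp_pos: [0.4298, 0.0308, 0.0551]
tool_rot: [0.717, 0.697, 0.001, 0.001]
force: [-0.3, -0.5, 0.0]
finger_gap: 1.002
gripper_force: 0.0
```

Emit:
{"name": "move_arm", "arguments": {
  "targets": [
    {"dx":0,"dy":0,"dz":0,"rx":0,"ry":0,"rz":-0.3},
    {"dx":0,"dy":0,"dz":0,"rx":0,"ry":0,"rz":-0.3},
    {"dx":0,"dy":0,"dz":0,"rx":0,"ry":0,"rz":-0.3},
    {"dx":0,"dy":0,"dz":0,"rx":0,"ry":0,"rz":-0.3},
    {"dx":0,"dy":0,"dz":0,"rx":0,"ry":0,"rz":-0.3},
    {"dx":0,"dy":0,"dz":0,"rx":0,"ry":0,"rz":-0.3},
    {"dx":0,"dy":0,"dz":0,"rx":0,"ry":0,"rz":-0.3},
    {"dx":0,"dy":0,"dz":0,"rx":0,"ry":0,"rz":-0.3},
    {"dx":0,"dy":0,"dz":0,"rx":0,"ry":0,"rz":-0.3},
    {"dx":0,"dy":0,"dz":0,"rx":0,"ry":0,"rz":0}
  ]
}}

```text
t: 15.2
tcp_pos: [0.4294, 0.0309, 0.0543]
tool_rot: [0.998, 0.067, 0.0, 0.0]
force: [0.2, 0.2, -0.4]
finger_gap: 1.001
gripper_force: 0.0
```

```bash
python3 - <<'E'
from h import *
snap('scene','s2'); snap('top','t2')
a=cv2.imread('pics/raw_s2.png');b=cv2.imread('pics/raw_t2.png')
f=lambda i,x,y:cv2.resize(i[y:y+110,x:x+80],None,fx=5,fy=5,interpolation=cv2.INTER_CUBIC)
print(w2px('scene',[[.43,.03,.04],[.645,.009,.083]]),w2px('top',[[.43,.03,.04],[.645,.009,.083]]))
cv2.imwrite('pics/c4.png',np.hstack([f(a,190,120),f(a,250,180)]))
E
```

```text
[[236.99591493 179.82727373]
 [299.62688542 225.88785607]] [[239.05860883 228.36235638]
 [246.59693361 136.12333592]]
```

View pics/c4.png

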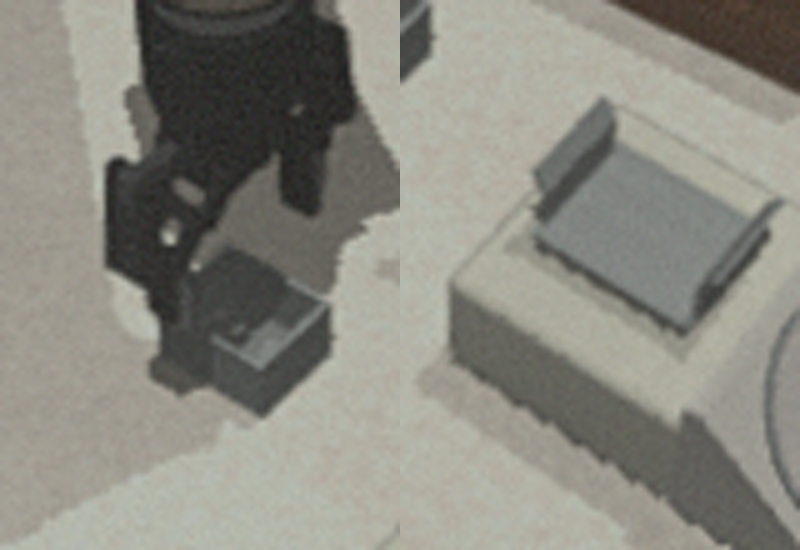

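```bash
python3 - <<'E'
from fit import *
cr=lambda p:(np.array(p,float)-[400,0])/5+[250,180]-.4
obs_px=cr([[683,330],[540,240],[606,97],[533,178],[780,203],[698,290]])
t0=c1([[598,172],[605,160],[716,262],[628,275]])
def P(e): return np.array([[.038,-.031,.083],[-.038,-.031,.083],[-e,.025,.113],[-e,-.025,.113],[e,.025,.113],[e,-.025,.113]])
for use in (range(6),[0,1,2,3],[2,3,4,5]):
  use=list(use)
  f=lambda p:(w2px('scene',T(p[:3],P(p[3])))-obs_px)[use].ravel()
  r=least_squares(f,[.645,.01,.135,.04],loss='soft_l1',bounds=([.5,-.1,-.2,.037],[.8,.1,.4,.046]));print(r.x.round(4),f(r.x).round(1))
# housing edges in scene z=.068: 
print(px2w('scene',cr([[452,283]]),.068), 'x-,y- corner')
# project models into both to compare
for p in ([.6459,.0094,.1347],r.x[:3]): print((w2px('top',T(p,[[.038,.031,.083],[.038,-.031,.083],[-.042,-.025,.113],[-.042,.025,.113],[-.06,.062,.068],[-.06,-.062,.068]]))*4-[82*4,84*4]+1.5).round().tolist())
E
```

```text
[0.646  0.0073 0.1147 0.0417] [ 0.   1.  -2.3 -0.9  0.2  0.9  0.  -0.3 -0.2  0.2  1.9 -0.8]
[0.6467 0.0088 0.1346 0.0432] [ 1.3  0.6 -1.5 -0.7 -0.1  0.5  0.1 -0.5]
[0.6454 0.0066 0.0957 0.0415] [ 0.2  0.9 -0.3 -0.6 -0.8  0.6  0.9 -0.7]
[[ 0.5993423  -0.05912377  0.068     ]] x-,y- corner
[[598.0, 155.0], [701.0, 141.0], [713.0, 256.0], [627.0, 269.0], [571.0, 327.0], [777.0, 297.0]]
[[605.0, 154.0], [709.0, 143.0], [716.0, 259.0], [629.0, 268.0], [571.0, 324.0], [778.0, 302.0]]
```

The scene crop shows the dish standing upright on the bench with its near corner at (265,410), and the gripper turned across it. The pan is empty, with plate corners at (683,330) and (540,240). I go down and take the dish by its long sides.

Emit:
{"name": "move_arm", "arguments": {
  "targets": [
    {"dx":0,"dy":0,"dz":-0.3,"rx":0,"ry":0,"rz":0},
    {"dx":0,"dy":0,"dz":-0.4,"rx":0,"ry":0,"rz":0},
    {"dx":0,"dy":0,"dz":-0.4,"rx":0,"ry":0,"rz":0},
    {"dx":0,"dy":0,"dz":-0.35,"rx":0,"ry":0,"rz":0},
    {"dx":0,"dy":0,"dz":-0.3,"rx":0,"ry":0,"rz":0},
    {"dx":0,"dy":0,"dz":-0.15,"rx":0,"ry":0,"rz":0},
    {"dx":0,"dy":0,"dz":-0.1,"rx":0,"ry":0,"rz":0},
    {"dx":0,"dy":0,"dz":0,"rx":0,"ry":0,"rz":0},
    {"dx":0,"dy":0,"dz":0,"rx":0,"ry":0,"rz":0},
    {"dx":0,"dy":0,"dz":0,"rx":0,"ry":0,"rz":0}
  ]
}}

```text
t: 16.55
tcp_pos: [0.4295, 0.0309, 0.0043]
tool_rot: [0.998, 0.066, 0.0, 0.0]
force: [-0.2, -0.7, 0.1]
finger_gap: 1.002
gripper_force: 0.0
```

Emit:
{"name": "move_arm", "arguments": {
  "targets": [
    {"dx":0,"dy":0,"dz":0,"rx":0,"ry":0,"rz":0},
    {"dx":0,"dy":0,"dz":0,"rx":0,"ry":0,"rz":0},
    {"dx":0,"dy":0,"dz":0,"rx":0,"ry":0,"rz":0},
    {"dx":0,"dy":0,"dz":0,"rx":0,"ry":0,"rz":0},
    {"dx":0,"dy":0,"dz":0,"rx":0,"ry":0,"rz":0},
    {"dx":0,"dy":0,"dz":0,"rx":0,"ry":0,"rz":0},
    {"dx":0,"dy":0,"dz":0,"rx":0,"ry":0,"rz":0},
    {"dx":0,"dy":0,"dz":0,"rx":0,"ry":0,"rz":0},
    {"dx":0,"dy":0,"dz":0,"rx":0,"ry":0,"rz":0},
    {"dx":0,"dy":0,"dz":0.1,"rx":0,"ry":0,"rz":0}
  ],
  "claw": 45
}}

```text
t: 17.8
tcp_pos: [0.4292, 0.0309, 0.0064]
tool_rot: [0.998, 0.066, -0.0, -0.0]
force: [-0.9, 0.6, -0.8]
finger_gap: 0.627
gripper_force: 26.6
```

Emit:
{"name": "move_arm", "arguments": {
  "targets": [
    {"dx":0,"dy":0,"dz":0.5,"rx":0,"ry":0,"rz":0},
    {"dx":0,"dy":0,"dz":0.9,"rx":0,"ry":0,"rz":0},
    {"dx":0,"dy":0,"dz":0.9,"rx":0,"ry":0,"rz":0},
    {"dx":0.3,"dy":0,"dz":0.9,"rx":0,"ry":0,"rz":0},
    {"dx":0.6,"dy":0,"dz":0.9,"rx":0,"ry":0,"rz":0},
    {"dx":0.9,"dy":-0.1,"dz":0.7,"rx":0,"ry":0,"rz":0},
    {"dx":0.9,"dy":-0.1,"dz":0.4,"rx":0,"ry":0,"rz":0},
    {"dx":0.9,"dy":-0.1,"dz":0,"rx":0,"ry":0,"rz":0},
    {"dx":0.9,"dy":-0.1,"dz":0,"rx":0,"ry":0,"rz":0},
    {"dx":0.9,"dy":-0.1,"dz":0,"rx":0,"ry":0,"rz":0}
  ]
}}

```text
t: 19.05
tcp_pos: [0.5644, 0.0184, 0.1371]
tool_rot: [0.998, 0.066, -0.0, -0.0]
force: [0.1, -0.9, -0.9]
finger_gap: 0.629
gripper_force: 26.7
```

Emit:
{"name": "move_arm", "arguments": {
  "targets": [
    {"dx":0.9,"dy":-0.1,"dz":0,"rx":0,"ry":0,"rz":0},
    {"dx":0.9,"dy":-0.1,"dz":0,"rx":0,"ry":0,"rz":0},
    {"dx":0.7,"dy":-0.1,"dz":0,"rx":0,"ry":0,"rz":0},
    {"dx":0.5,"dy":-0.1,"dz":0,"rx":0,"ry":0,"rz":0},
    {"dx":0.3,"dy":0,"dz":0,"rx":0,"ry":0,"rz":0},
    {"dx":0,"dy":0,"dz":0,"rx":0,"ry":0,"rz":0},
    {"dx":0,"dy":0,"dz":-0.2,"rx":0,"ry":0,"rz":0},
    {"dx":0,"dy":0,"dz":-0.2,"rx":0,"ry":0,"rz":0},
    {"dx":0,"dy":0,"dz":0,"rx":0,"ry":0,"rz":0},
    {"dx":0,"dy":0,"dz":0,"rx":0,"ry":0,"rz":0}
  ]
}}

```text
t: 20.3
tcp_pos: [0.6467, 0.0084, 0.1265]
tool_rot: [0.998, 0.066, -0.0, -0.0]
force: [-0.3, -0.5, -0.7]
finger_gap: 0.626
gripper_force: 26.7
```

```bash
python3 - <<'E'
from h import *
snap('scene','s3')
a=cv2.imread('pics/raw_s3.png')
f=lambda i,x,y:cv2.resize(i[y:y+100,x:x+100],None,fx=6,fy=6,interpolation=cv2.INTER_CUBIC)
cv2.imwrite('pics/c5.png',f(a,250,170))
print(sensors.sense()['tcp_pos'])
E
```

```text
[0.64685493 0.00837372 0.12660687]
```

View pics/c5.png

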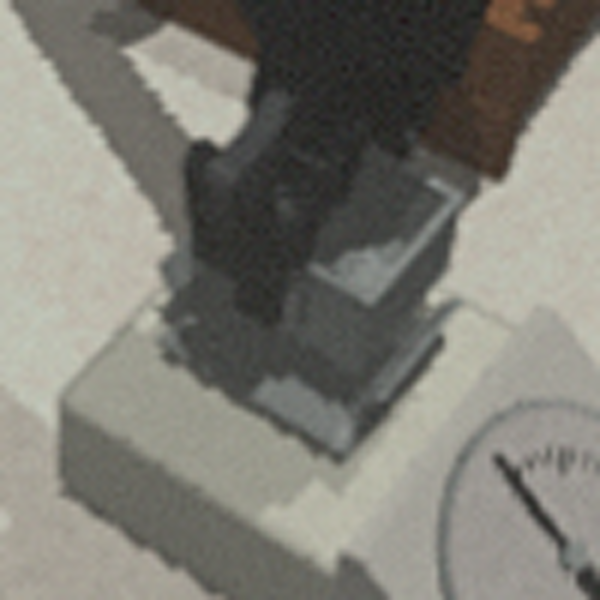

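```bash
python3 - <<'E'
from fit import *
cr=lambda p:np.array(p,float)/6+[250,170]-.4
D=[.6468,.0084,.131]
z=.1605
pr=w2px('scene',T(D,[[.033,-.027,z],[.033,.027,z]])); ob=cr([[375,305],[470,190]])
print('bias px*6',((ob-pr)*6).round(1), px2w('scene',ob,z).round(4), T(D,[[.033,-.027,z],[.033,.027,z]]).round(4))
print('plate corner', px2w('scene',cr([[345,460]]),.083).round(4), T([.646,.008,.128],[[.038,-.031,.083]]).round(4))
E
```

```text
bias px*6 [[10.3  3.7]
 [11.5 -3.3]] [[ 0.6861 -0.0129  0.1605]
 [ 0.6777  0.0431  0.1605]] [[ 0.683  -0.0141  0.1605]
 [ 0.676   0.0395  0.1605]]
plate corner [[ 0.6881 -0.0174  0.083 ]] [[ 0.6876 -0.0179  0.083 ]]
```

Measured against the dish's known position, the scene camera reads about +2.4 mm in x and y, so the pan centre is near (0.644, 0.0065). I shift and lower.

Emit:
{"name": "move_arm", "arguments": {
  "targets": [
    {"dx":-0.06,"dy":-0.04,"dz":0,"rx":0,"ry":0,"rz":0},
    {"dx":-0.05,"dy":-0.03,"dz":-0.1,"rx":0,"ry":0,"rz":0},
    {"dx":0,"dy":0,"dz":-0.2,"rx":0,"ry":0,"rz":0},
    {"dx":0,"dy":0,"dz":-0.2,"rx":0,"ry":0,"rz":0},
    {"dx":0,"dy":0,"dz":-0.2,"rx":0,"ry":0,"rz":0},
    {"dx":0,"dy":0,"dz":-0.2,"rx":0,"ry":0,"rz":0},
    {"dx":0,"dy":0,"dz":-0.2,"rx":0,"ry":0,"rz":0},
    {"dx":0,"dy":0,"dz":-0.15,"rx":0,"ry":0,"rz":0},
    {"dx":0,"dy":0,"dz":-0.05,"rx":0,"ry":0,"rz":0},
    {"dx":0,"dy":0,"dz":0,"rx":0,"ry":0,"rz":0}
  ]
}}

```text
t: 21.6
tcp_pos: [0.6441, 0.0066, 0.094]
tool_rot: [0.998, 0.066, -0.0, -0.0]
force: [0.0, 1.0, -0.2]
finger_gap: 0.629
gripper_force: 26.7
```

```bash
python3 - <<'E'
from h import *
snap('scene','s4')
a=cv2.imread('pics/raw_s4.png')
cv2.imwrite('pics/c6.png',cv2.resize(a[180:280,260:390],None,fx=6,fy=6,interpolation=cv2.INTER_CUBIC))
print(sensors.sense()['ft_torque'])
E
```

```text
[-0.00476456 -0.01454371  0.01014721]
```

View pics/c6.png

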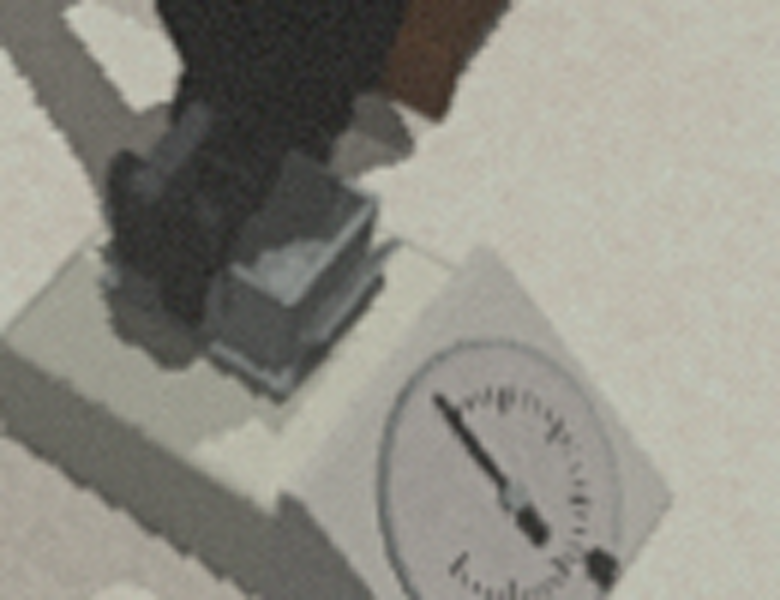

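The crop shows the dish between the upturned ends, near bottom corner (285,370), with no contact force. I lower it on.

Emit:
{"name": "move_arm", "arguments": {
  "targets": [
    {"dx":0,"dy":0,"dz":-0.08,"rx":0,"ry":0,"rz":0},
    {"dx":0,"dy":0,"dz":-0.08,"rx":0,"ry":0,"rz":0},
    {"dx":0,"dy":0,"dz":-0.08,"rx":0,"ry":0,"rz":0},
    {"dx":0,"dy":0,"dz":-0.05,"rx":0,"ry":0,"rz":0},
    {"dx":0,"dy":0,"dz":-0.05,"rx":0,"ry":0,"rz":0},
    {"dx":0,"dy":0,"dz":-0.03,"rx":0,"ry":0,"rz":0},
    {"dx":0,"dy":0,"dz":-0.03,"rx":0,"ry":0,"rz":0},
    {"dx":0,"dy":0,"dz":0,"rx":0,"ry":0,"rz":0},
    {"dx":0,"dy":0,"dz":0,"rx":0,"ry":0,"rz":0},
    {"dx":0,"dy":0,"dz":0,"rx":0,"ry":0,"rz":0}
  ]
}}

```text
t: 22.9
tcp_pos: [0.6441, 0.0066, 0.0841]
tool_rot: [0.998, 0.066, -0.0, -0.0]
force: [-1.5, -1.9, -0.1]
finger_gap: 0.628
gripper_force: 26.7
```

Emit:
{"name": "move_arm", "arguments": {
  "targets": [
    {"dx":0,"dy":0,"dz":0,"rx":0,"ry":0,"rz":0},
    {"dx":0,"dy":0,"dz":0,"rx":0,"ry":0,"rz":0},
    {"dx":0,"dy":0,"dz":0,"rx":0,"ry":0,"rz":0},
    {"dx":0,"dy":0,"dz":0,"rx":0,"ry":0,"rz":0},
    {"dx":0,"dy":0,"dz":0.1,"rx":0,"ry":0,"rz":0},
    {"dx":0,"dy":0,"dz":0.3,"rx":0,"ry":0,"rz":0},
    {"dx":0,"dy":0,"dz":0.6,"rx":0,"ry":0,"rz":0},
    {"dx":0,"dy":0,"dz":0.8,"rx":0,"ry":0,"rz":0},
    {"dx":-0.4,"dy":-0.8,"dz":0.8,"rx":0,"ry":0,"rz":0},
    {"dx":-0.5,"dy":-1,"dz":0,"rx":0,"ry":0,"rz":0}
  ],
  "claw": 100
}}

```text
t: 24.15
tcp_pos: [0.6226, -0.0398, 0.1523]
tool_rot: [0.998, 0.067, 0.003, 0.001]
force: [0.6, -0.1, -0.2]
finger_gap: 0.998
gripper_force: 0.0
```

```bash
cat > seg.py <<'E'
from h import *
def seg(im,n):
    hsv=cv2.cvtColor(im,cv2.COLOR_BGR2HSV); m=((hsv[...,1]<75)&(hsv[...,2]<115)).astype(np.uint8)
    q=w2px(n,[[.60,-.165,.004],[.63,-.41,.004],[.434,-.43,.004],[.405,-.19,.004]]).astype(np.int32)
    k=np.zeros_like(m);cv2.fillPoly(k,[q],1);k=cv2.erode(k,np.ones((7,7)))
    c,l,st,ce=cv2.connectedComponentsWithStats(m*k)
    for i in range(1,c):
        if st[i,4]>30:
            ys,xs=np.where(l==i); w=px2w(n,np.c_[xs,ys],.010)[:,:2]; ev,V=np.linalg.eigh(np.cov(w.T))
            print(n,st[i,4],ce[i].round(1),w.mean(0).round(4),(np.degrees(np.arctan2(V[1,1],V[0,1]))%180).round(1),(4*np.sqrt(ev)).round(4))
E
python3 - <<'E'
from seg import *
seg(cv2.imread('pics/raw_s0.png'),'scene'); seg(cv2.imread('pics/raw_t0.png'),'top')
snap('scene','s5')
E
```

```text
scene 119 [159.8 260.1] [ 0.4663 -0.227 ] 7.4 [0.0215 0.0378]
scene 133 [189.6 287.2] [ 0.5607 -0.2202] 140.3 [0.0212 0.0364]
scene 139 [147.7 297.7] [ 0.5214 -0.2952] 19.1 [0.0221 0.0352]
scene 144 [ 99.6 308.8] [ 0.4756 -0.3788] 164.2 [0.0216 0.0364]
scene 169 [136.5 337.6] [ 0.5745 -0.3569] 10.9 [0.0217 0.036 ]
top 81 [391.1 170.5] [ 0.5734 -0.3584] 7.6 [0.0217 0.0325]
top 77 [337.7 176.2] [ 0.5602 -0.2208] 138.7 [0.019  0.0345]
top 77 [368.4 191.2] [ 0.5207 -0.2967] 21.8 [0.0199 0.0326]
top 83 [402.3 208.9] [ 0.4743 -0.3795] 157.3 [0.0203 0.034 ]
top 84 [342.7 213.3] [ 0.4656 -0.2282] 5.7 [0.0212 0.0324]
```

Emit:
{"name": "move_arm", "arguments": {
  "targets": [
    {"dx":-0.8,"dy":-0.95,"dz":0,"rx":0,"ry":0,"rz":-0.02},
    {"dx":-0.8,"dy":-0.95,"dz":0,"rx":0,"ry":0,"rz":-0.02},
    {"dx":-0.8,"dy":-0.95,"dz":0,"rx":0,"ry":0,"rz":0},
    {"dx":-0.8,"dy":-0.95,"dz":0,"rx":0,"ry":0,"rz":0},
    {"dx":-0.8,"dy":-0.95,"dz":-0.3,"rx":0,"ry":0,"rz":0},
    {"dx":-0.8,"dy":-0.95,"dz":-0.7,"rx":0,"ry":0,"rz":0},
    {"dx":-0.8,"dy":-0.95,"dz":-0.9,"rx":0,"ry":0,"rz":0},
    {"dx":-0.6,"dy":-0.9,"dz":-0.9,"rx":0,"ry":0,"rz":0},
    {"dx":0,"dy":0,"dz":-0.8,"rx":0,"ry":0,"rz":0},
    {"dx":0,"dy":0,"dz":-0.4,"rx":0,"ry":0,"rz":0}
  ],
  "claw": 55
}}

```text
t: 25.45
tcp_pos: [0.4657, -0.2279, 0.0489]
tool_rot: [0.999, 0.055, -0.0, -0.0]
force: [0.1, 0.5, -0.5]
finger_gap: 0.55
gripper_force: 0.0
```

Emit:
{"name": "move_arm", "arguments": {
  "targets": [
    {"dx":0,"dy":0,"dz":-0.4,"rx":0,"ry":0,"rz":0},
    {"dx":0,"dy":0,"dz":-0.4,"rx":0,"ry":0,"rz":0},
    {"dx":0,"dy":0,"dz":-0.3,"rx":0,"ry":0,"rz":0},
    {"dx":0,"dy":0,"dz":-0.25,"rx":0,"ry":0,"rz":0},
    {"dx":0,"dy":0,"dz":-0.15,"rx":0,"ry":0,"rz":0},
    {"dx":0,"dy":0,"dz":-0.1,"rx":0,"ry":0,"rz":0},
    {"dx":0,"dy":0,"dz":-0.08,"rx":0,"ry":0,"rz":0},
    {"dx":0,"dy":0,"dz":-0.04,"rx":0,"ry":0,"rz":0},
    {"dx":0,"dy":0,"dz":0,"rx":0,"ry":0,"rz":0},
    {"dx":0,"dy":0,"dz":0,"rx":0,"ry":0,"rz":0}
  ]
}}

```text
t: 26.7
tcp_pos: [0.4666, -0.2272, 0.0062]
tool_rot: [0.998, 0.056, 0.0, 0.0]
force: [-0.6, -0.1, -0.2]
finger_gap: 0.553
gripper_force: 0.0
```

Emit:
{"name": "move_arm", "arguments": {
  "targets": [
    {"dx":0,"dy":0,"dz":0,"rx":0,"ry":0,"rz":0},
    {"dx":0,"dy":0,"dz":0,"rx":0,"ry":0,"rz":0},
    {"dx":0,"dy":0,"dz":0,"rx":0,"ry":0,"rz":0},
    {"dx":0,"dy":0,"dz":0,"rx":0,"ry":0,"rz":0},
    {"dx":0,"dy":0,"dz":0,"rx":0,"ry":0,"rz":0},
    {"dx":0,"dy":0,"dz":0,"rx":0,"ry":0,"rz":0},
    {"dx":0,"dy":0,"dz":0.2,"rx":0,"ry":0,"rz":0},
    {"dx":0,"dy":0,"dz":0.5,"rx":0,"ry":0,"rz":0},
    {"dx":0,"dy":0,"dz":0.8,"rx":0,"ry":0,"rz":0},
    {"dx":0,"dy":0,"dz":1,"rx":0,"ry":0,"rz":0}
  ],
  "claw": 5,
  "newtons": 30
}}

```text
t: 27.95
tcp_pos: [0.4663, -0.2269, 0.0693]
tool_rot: [0.998, 0.055, -0.0, -0.0]
force: [0.1, 0.1, 0.0]
finger_gap: 0.222
gripper_force: 29.2
```

Emit:
{"name": "move_arm", "arguments": {
  "targets": [
    {"dx":0.5,"dy":0.7,"dz":0.9,"rx":0,"ry":0,"rz":0.3},
    {"dx":0.72,"dy":0.95,"dz":0.9,"rx":0,"ry":0,"rz":0.304},
    {"dx":0.72,"dy":0.95,"dz":0.9,"rx":0,"ry":0,"rz":0.304},
    {"dx":0.72,"dy":0.95,"dz":0.4,"rx":0,"ry":0,"rz":0.304},
    {"dx":0.72,"dy":0.95,"dz":0,"rx":0,"ry":0,"rz":0.304},
    {"dx":0.72,"dy":0.95,"dz":0,"rx":0,"ry":0,"rz":0.304},
    {"dx":0.72,"dy":0.95,"dz":0,"rx":0,"ry":0,"rz":0.304},
    {"dx":0.72,"dy":0.95,"dz":0,"rx":0,"ry":0,"rz":0.304},
    {"dx":0.72,"dy":0.95,"dz":0,"rx":0,"ry":0,"rz":0.304},
    {"dx":0.72,"dy":0.95,"dz":0,"rx":0,"ry":0,"rz":0.304}
  ]
}}

```text
t: 29.2
tcp_pos: [0.6413, 0.005, 0.1466]
tool_rot: [0.658, 0.753, -0.0, -0.0]
force: [1.0, -0.0, -0.5]
finger_gap: 0.221
gripper_force: 29.2
```

Emit:
{"name": "move_arm", "arguments": {
  "targets": [
    {"dx":0.06,"dy":0.04,"dz":0,"rx":0,"ry":0,"rz":0},
    {"dx":0.06,"dy":0.03,"dz":-0.3,"rx":0,"ry":0,"rz":0},
    {"dx":0,"dy":0,"dz":-0.45,"rx":0,"ry":0,"rz":0},
    {"dx":0,"dy":0,"dz":-0.45,"rx":0,"ry":0,"rz":0},
    {"dx":0,"dy":0,"dz":-0.45,"rx":0,"ry":0,"rz":0},
    {"dx":0,"dy":0,"dz":-0.4,"rx":0,"ry":0,"rz":0},
    {"dx":0,"dy":0,"dz":-0.25,"rx":0,"ry":0,"rz":0},
    {"dx":0,"dy":0,"dz":-0.12,"rx":0,"ry":0,"rz":0},
    {"dx":0,"dy":0,"dz":-0.06,"rx":0,"ry":0,"rz":0},
    {"dx":0,"dy":0,"dz":-0.04,"rx":0,"ry":0,"rz":0}
  ]
}}

```text
t: 30.45
tcp_pos: [0.6443, 0.0059, 0.0834]
tool_rot: [0.66, 0.752, 0.0, 0.0]
force: [-0.4, -0.3, -0.7]
finger_gap: 0.221
gripper_force: 29.3
```

Emit:
{"name": "move_arm", "arguments": {
  "targets": [
    {"dx":0,"dy":0,"dz":0,"rx":0,"ry":0,"rz":0},
    {"dx":0,"dy":0,"dz":0,"rx":0,"ry":0,"rz":0},
    {"dx":0,"dy":0,"dz":0,"rx":0,"ry":0,"rz":0},
    {"dx":0,"dy":0,"dz":0.15,"rx":0,"ry":0,"rz":0},
    {"dx":0,"dy":0,"dz":0.3,"rx":0,"ry":0,"rz":0},
    {"dx":0,"dy":0,"dz":0.6,"rx":0,"ry":0,"rz":0},
    {"dx":0,"dy":0,"dz":0.8,"rx":0,"ry":0,"rz":0},
    {"dx":0,"dy":0,"dz":0.8,"rx":0,"ry":0,"rz":0},
    {"dx":-0.4,"dy":-0.9,"dz":0,"rx":0,"ry":0,"rz":-0.28},
    {"dx":-0.4,"dy":-0.95,"dz":0,"rx":0,"ry":0,"rz":-0.28}
  ],
  "claw": 30
}}

```text
t: 31.7
tcp_pos: [0.6245, -0.0406, 0.1511]
tool_rot: [0.764, 0.646, 0.001, 0.001]
force: [-0.2, 0.0, -0.0]
finger_gap: 0.301
gripper_force: 0.0
```

```bash
python3 - <<'E'
from h import *
print(sensors.sense()['t'])
snap('scene','s6'); snap('top','t6')
a=cv2.imread('pics/raw_s6.png');b=cv2.imread('pics/raw_t6.png')
cv2.imwrite('pics/c7.png',np.hstack([cv2.resize(i,None,fx=f,fy=f,interpolation=cv2.INTER_CUBIC) for i,f in((a[180:320,270:400],4),(b[85:155,212:272],8))][:1]))
E
```

```text
31.7
```

View pics/c7.png

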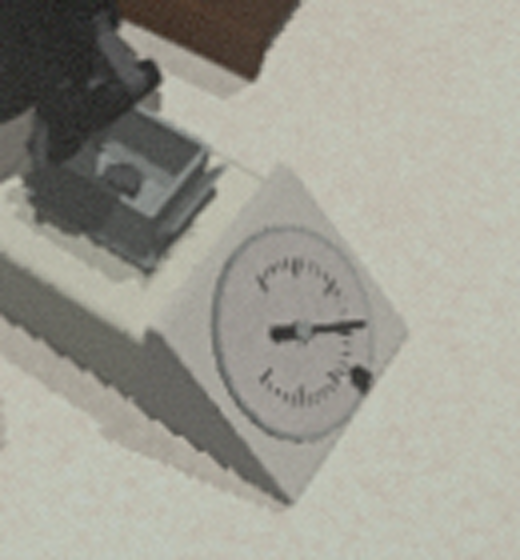

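```bash
python3 - <<'E'
from fit import *
sc=[.6436,.006,.13]; th=np.radians(40)
c=np.array([.105,0,.084-.045*np.tan(th)]);u=np.array([-np.cos(th),0,np.sin(th)])
C=w2px('scene',T(sc,[c]))[0]
A=np.arange(0,4.8,.01);V=w2px('scene',T(sc,[c+.044*(np.cos(a)*u+np.sin(a)*np.array([0,1,0])) for a in A]))-C
for n,p,o in (('needle0',(440,398),(515,497)),('set_s4',(600,567),(515,497)),('needle1',(365,322),(303,331)),('set',(359,378),(303,331))):
    d=np.array(p,float)-o; k=(V@d)/np.linalg.norm(V,axis=1); print(n,A[k.argmax()].round(2))
E
```

```text
needle0 0.0
set_s4 2.89
needle1 2.21
set 2.9
```

The crop shows the sinker in the dish at (120,180) and the dish seated. The needle at (365,322) reads 2.21 rad and the set hand at (359,378) about 2.9 rad, so one more sinker is wanted. I fetch the middle one.

Emit:
{"name": "move_arm", "arguments": {
  "targets": [
    {"dx":-0.4,"dy":-1,"dz":0,"rx":0,"ry":0,"rz":-0.22},
    {"dx":-0.4,"dy":-1,"dz":0,"rx":0,"ry":0,"rz":-0.22},
    {"dx":-0.4,"dy":-1,"dz":0,"rx":0,"ry":0,"rz":-0.22},
    {"dx":-0.4,"dy":-1,"dz":0,"rx":0,"ry":0,"rz":-0.22},
    {"dx":-0.4,"dy":-1,"dz":0,"rx":0,"ry":0,"rz":-0.22},
    {"dx":-0.4,"dy":-1,"dz":-0.3,"rx":0,"ry":0,"rz":-0.22},
    {"dx":-0.4,"dy":-1,"dz":-0.6,"rx":0,"ry":0,"rz":-0.22},
    {"dx":-0.4,"dy":-1,"dz":-0.8,"rx":0,"ry":0,"rz":-0.22},
    {"dx":-0.4,"dy":-1,"dz":-0.9,"rx":0,"ry":0,"rz":-0.22},
    {"dx":-0.5,"dy":-1,"dz":-0.8,"rx":0,"ry":0,"rz":-0.03}
  ],
  "claw": 55
}}

```text
t: 33.05
tcp_pos: [0.5224, -0.2911, 0.0644]
tool_rot: [0.984, 0.177, 0.001, 0.001]
force: [0.7, -0.1, -0.2]
finger_gap: 0.547
gripper_force: 0.0
```

Emit:
{"name": "move_arm", "arguments": {
  "targets": [
    {"dx":-0.04,"dy":-0.15,"dz":-0.3,"rx":0,"ry":0,"rz":0},
    {"dx":0,"dy":-0.04,"dz":-0.5,"rx":0,"ry":0,"rz":0},
    {"dx":0,"dy":0,"dz":-0.45,"rx":0,"ry":0,"rz":0},
    {"dx":0,"dy":0,"dz":-0.35,"rx":0,"ry":0,"rz":0},
    {"dx":0,"dy":0,"dz":-0.25,"rx":0,"ry":0,"rz":0},
    {"dx":0,"dy":0,"dz":-0.2,"rx":0,"ry":0,"rz":0},
    {"dx":0,"dy":0,"dz":-0.15,"rx":0,"ry":0,"rz":0},
    {"dx":0,"dy":0,"dz":-0.1,"rx":0,"ry":0,"rz":0},
    {"dx":0,"dy":0,"dz":0,"rx":0,"ry":0,"rz":0},
    {"dx":0,"dy":0,"dz":0,"rx":0,"ry":0,"rz":0}
  ]
}}

```text
t: 34.3
tcp_pos: [0.5207, -0.2953, 0.007]
tool_rot: [0.984, 0.177, 0.0, 0.0]
force: [-0.6, -0.5, -0.1]
finger_gap: 0.548
gripper_force: 0.0
```

Emit:
{"name": "move_arm", "arguments": {
  "targets": [
    {"dx":0,"dy":0,"dz":0,"rx":0,"ry":0,"rz":0},
    {"dx":0,"dy":0,"dz":0,"rx":0,"ry":0,"rz":0},
    {"dx":0,"dy":0,"dz":0,"rx":0,"ry":0,"rz":0},
    {"dx":0,"dy":0,"dz":0,"rx":0,"ry":0,"rz":0},
    {"dx":0,"dy":0,"dz":0,"rx":0,"ry":0,"rz":0},
    {"dx":0,"dy":0,"dz":0,"rx":0,"ry":0,"rz":0},
    {"dx":0,"dy":0,"dz":0.2,"rx":0,"ry":0,"rz":0},
    {"dx":0,"dy":0,"dz":0.5,"rx":0,"ry":0,"rz":0},
    {"dx":0,"dy":0,"dz":0.8,"rx":0,"ry":0,"rz":0},
    {"dx":0,"dy":0,"dz":1,"rx":0,"ry":0,"rz":0}
  ],
  "claw": 5
}}

```text
t: 35.55
tcp_pos: [0.5202, -0.2948, 0.0699]
tool_rot: [0.984, 0.177, -0.0, -0.0]
force: [-0.7, -0.3, -0.1]
finger_gap: 0.22
gripper_force: 29.7
```

Emit:
{"name": "move_arm", "arguments": {
  "targets": [
    {"dx":0.42,"dy":1,"dz":0.9,"rx":0,"ry":0,"rz":0.257},
    {"dx":0.42,"dy":1,"dz":0.9,"rx":0,"ry":0,"rz":0.257},
    {"dx":0.42,"dy":1,"dz":0.9,"rx":0,"ry":0,"rz":0.257},
    {"dx":0.42,"dy":1,"dz":0.4,"rx":0,"ry":0,"rz":0.257},
    {"dx":0.42,"dy":1,"dz":0,"rx":0,"ry":0,"rz":0.257},
    {"dx":0.42,"dy":1,"dz":0,"rx":0,"ry":0,"rz":0.257},
    {"dx":0.42,"dy":1,"dz":0,"rx":0,"ry":0,"rz":0.257},
    {"dx":0.42,"dy":1,"dz":0,"rx":0,"ry":0,"rz":0.257},
    {"dx":0.42,"dy":1,"dz":0,"rx":0,"ry":0,"rz":0.257},
    {"dx":0.42,"dy":1,"dz":0,"rx":0,"ry":0,"rz":0.257}
  ]
}}

```text
t: 36.8
tcp_pos: [0.6256, -0.0442, 0.1473]
tool_rot: [0.658, 0.753, -0.0, -0.0]
force: [0.9, 0.7, -0.5]
finger_gap: 0.221
gripper_force: 29.6
```

Emit:
{"name": "move_arm", "arguments": {
  "targets": [
    {"dx":0.3,"dy":0.9,"dz":0,"rx":0,"ry":0,"rz":0},
    {"dx":0.3,"dy":0.8,"dz":0,"rx":0,"ry":0,"rz":0},
    {"dx":0.16,"dy":0.34,"dz":0,"rx":0,"ry":0,"rz":0},
    {"dx":0,"dy":0,"dz":-0.2,"rx":0,"ry":0,"rz":0},
    {"dx":0,"dy":0,"dz":-0.3,"rx":0,"ry":0,"rz":0},
    {"dx":0,"dy":0,"dz":-0.3,"rx":0,"ry":0,"rz":0},
    {"dx":0,"dy":0,"dz":-0.2,"rx":0,"ry":0,"rz":0},
    {"dx":0,"dy":0,"dz":0,"rx":0,"ry":0,"rz":0},
    {"dx":0,"dy":0,"dz":0,"rx":0,"ry":0,"rz":0},
    {"dx":0,"dy":0,"dz":0,"rx":0,"ry":0,"rz":0}
  ]
}}

```text
t: 38.05
tcp_pos: [0.6448, 0.0058, 0.1221]
tool_rot: [0.66, 0.752, 0.0, 0.0]
force: [0.1, 0.7, -0.1]
finger_gap: 0.225
gripper_force: 29.6
```

Emit:
{"name": "move_arm", "arguments": {
  "targets": [
    {"dx":-0.02,"dy":0.02,"dz":-0.2,"rx":0,"ry":0,"rz":0},
    {"dx":0,"dy":0,"dz":-0.25,"rx":0,"ry":0,"rz":0},
    {"dx":0,"dy":0,"dz":-0.2,"rx":0,"ry":0,"rz":0},
    {"dx":0,"dy":0,"dz":-0.15,"rx":0,"ry":0,"rz":0},
    {"dx":0,"dy":0,"dz":-0.1,"rx":0,"ry":0,"rz":0},
    {"dx":0,"dy":0,"dz":-0.08,"rx":0,"ry":0,"rz":0},
    {"dx":0,"dy":0,"dz":-0.06,"rx":0,"ry":0,"rz":0},
    {"dx":0,"dy":0,"dz":-0.06,"rx":0,"ry":0,"rz":0},
    {"dx":0,"dy":0,"dz":0,"rx":0,"ry":0,"rz":0},
    {"dx":0,"dy":0,"dz":0,"rx":0,"ry":0,"rz":0}
  ]
}}

```text
t: 39.3
tcp_pos: [0.6441, 0.0064, 0.0944]
tool_rot: [0.66, 0.752, 0.0, 0.0]
force: [0.8, -0.3, 0.8]
finger_gap: 0.215
gripper_force: 29.7
```

Emit:
{"name": "move_arm", "arguments": {
  "targets": [
    {"dx":0,"dy":0,"dz":0,"rx":0,"ry":0,"rz":0},
    {"dx":0,"dy":0,"dz":0,"rx":0,"ry":0,"rz":0},
    {"dx":0,"dy":0,"dz":0,"rx":0,"ry":0,"rz":0},
    {"dx":0,"dy":0,"dz":0.15,"rx":0,"ry":0,"rz":0},
    {"dx":0,"dy":0,"dz":0.3,"rx":0,"ry":0,"rz":0},
    {"dx":0,"dy":0,"dz":0.6,"rx":0,"ry":0,"rz":0},
    {"dx":0,"dy":0,"dz":0.8,"rx":0,"ry":0,"rz":0},
    {"dx":0,"dy":0,"dz":0.8,"rx":0,"ry":0,"rz":0},
    {"dx":-0.5,"dy":-0.9,"dz":0.3,"rx":0,"ry":0,"rz":0},
    {"dx":-0.6,"dy":-0.95,"dz":0,"rx":0,"ry":0,"rz":0}
  ],
  "claw": 30
}}

```text
t: 40.55
tcp_pos: [0.6175, -0.0403, 0.1704]
tool_rot: [0.659, 0.752, 0.001, 0.002]
force: [0.4, -0.3, 0.3]
finger_gap: 0.303
gripper_force: 0.0
```

Emit:
{"name": "move_arm", "arguments": {
  "targets": [
    {"dx":-0.8,"dy":-0.9,"dz":0,"rx":0,"ry":0,"rz":0},
    {"dx":-0.8,"dy":-0.9,"dz":0,"rx":0,"ry":0,"rz":0},
    {"dx":-0.8,"dy":-0.5,"dz":0,"rx":0,"ry":0,"rz":0},
    {"dx":-0.5,"dy":0,"dz":0,"rx":0,"ry":0,"rz":0},
    {"dx":0,"dy":0,"dz":0,"rx":0,"ry":0,"rz":0},
    {"dx":0,"dy":0,"dz":0,"rx":0,"ry":0,"rz":0},
    {"dx":0,"dy":0,"dz":0,"rx":0,"ry":0,"rz":0},
    {"dx":0,"dy":0,"dz":0,"rx":0,"ry":0,"rz":0},
    {"dx":0,"dy":0,"dz":0,"rx":0,"ry":0,"rz":0},
    {"dx":0,"dy":0,"dz":0,"rx":0,"ry":0,"rz":0}
  ]
}}

```text
t: 41.8
tcp_pos: [0.5442, -0.0973, 0.168]
tool_rot: [0.66, 0.752, -0.0, -0.0]
force: [0.4, 0.3, 0.2]
finger_gap: 0.3
gripper_force: 0.0
```

```bash
python3 - <<'E'
from seg import *
snap('scene','s7')
a=cv2.imread('pics/raw_s7.png')
cv2.imwrite('pics/c8.png',cv2.resize(a[180:320,270:400],None,fx=4.2,fy=4.2,interpolation=cv2.INTER_CUBIC))
seg(a,'scene')
E
```

```text
scene 135 [189.6 287.1] [ 0.5607 -0.2201] 138.9 [0.0221 0.0356]
scene 145 [ 99.7 308.7] [ 0.4755 -0.3785] 165.4 [0.0221 0.0359]
scene 167 [136.5 337.6] [ 0.5744 -0.3569] 9.9 [0.0215 0.0361]
```

View pics/c8.png

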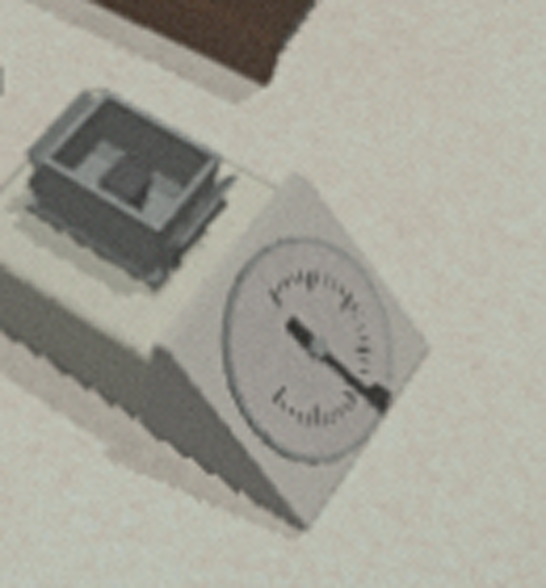

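The crop shows the dish seated between the pan's ends with both sinkers in it at (128,185). The needle, tip at (380,403), lies on the set hand at (380,397). The other three sinkers are unmoved on the mat, so I hand in.

```bash
python3 -c "
from station import order
print(order.sign_off())"
```

```text
the job is handed in; nothing more can be done
None
```

The job is handed in at about 42 s: the dish is seated in the scale pan with two sinkers in it, the needle is on the set hand, the other three sinkers are still on the mat, and I saw no contact with anything else.

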